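# Dry run of a slab cut

## Task

Make the dry run for the saw: with the fingertips pointing down about a centimetre above the slab, follow the chalk line from the orange spot to the blue spot, past every tick in turn, never touching the slab, for chalk smears. Then push the green signal lever fully over, away from the robot, to show that the line is checked, and move clear. Leave the slab, pencil, can and tape measure where they are.

Things in the scene. Friction and masses are not known exactly. Their poses are not given: they have to be found in the camera images.
- slab: loose brown slab, 220 (x) x 270 (y) x 50 mm high, about 6.5 kg, flat on the bench; origin at the centre of its underside, z up. On its top a drawn chalk line with two bends, ticks across it, an orange spot at one end, a blue one at the other; straight between the marks, which are 34 mm apart. To follow it: the point midway between the fingertips passes over each mark in turn, fingers pointing down
- mark0 (a point): point of the chalk line on the slab's top face: first, the orange spot 20 mm across, where the cut begins; at (-60, -120) mm in the slab's x, y
- mark1 (a point): point of the chalk line on the slab's top face: tick mark 1, a short stroke across the line; at (-60, -86) mm in the slab's x, y
- mark2 (a point): point of the chalk line on the slab's top face: tick mark 2, a short stroke across the line; at (-60, -52) mm in the slab's x, y
- mark3 (a point): point of the chalk line on the slab's top face: tick mark 3, a short stroke across the line; at (-60, -18) mm in the slab's x, y
- mark4 (a point): point of the chalk line on the slab's top face: tick mark 4, a short stroke across the line; at (-32.8, 2.4) mm in the slab's x, y
- mark5 (a point): point of the chalk line on the slab's top face: tick mark 5, a short stroke across the line; at (-5.6, 22.8) mm in the slab's x, y
- mark6 (a point): point of the chalk line on the slab's top face: tick mark 6, a short stroke across the line; at (21.6, 43.2) mm in the slab's x, y
- mark7 (a point): point of the chalk line on the slab's top face: tick mark 7, a short stroke across the line; at (21.6, 77.2) mm in the slab's x, y
- mark8 (a point): point of the chalk line on the slab's top face: last, the blue spot 20 mm across, where the cut ends; at (21.6, 111.2) mm in the slab's x, y
- lever_base: grey block 70 (x) x 50 (y) x 25 mm of the signal toggle, fixed to the bench to the left or right of the slab; origin at the centre of its underside, its x axis points away from the robot, give or take 0.35 rad, and is the way the lever is to be pushed
- lever_tip (a point): centre of the green ball, 26 mm across, on the end of the toggle lever, a steel rod 10 mm thick; it turns about the base's y axis 22 mm above the bench and 80 mm from the ball's centre. Leaning back at the robot (start) the ball is about 92 mm above the bench and 38 mm before the base's centre, at mid-swing 102 mm up, thrown 92 mm up and 38 mm beyond
- lever (a joint): angle of the toggle lever: 0 leaning to the robot, 1.0 rad fully over, away from the robot, against its stop; it moves with about 1 N at the ball and stays where it is left
- pencil: loose red flat pencil, 14 x 132 x 8 mm, lying on the slab beside the line, about along the slab's y; origin under the middle of its red shaft. Leave it
- can_center (a point): middle of an upright marking-paint can with an orange sleeve, 66 mm across and 190 mm high, on the other side of the slab from the toggle. Leave it
- tape_center (a point): middle of a yellow and black pocket tape measure, 70 x 62 x 34 mm high, lying on the bench to the right of the slab, beyond the can or the toggle. Leave it
Mind the look-alikes: they are no part of the job. Several things have the shape of the lever_base; the one meant has the colours described above.

How it is judged:
On the way, in this order (a step that is already met when the one before it is completed fails the run):
1. the fingertips pass close over mark 0 (horizontal distance between the grasp point and mark0 below 0.015 m and z of the grasp point in the frame of slab below 0.095 m), for 0.02 s.
2. the fingertips pass close over mark 1 (horizontal distance between the grasp point and mark1 below 0.015 m and z of the grasp point in the frame of slab below 0.095 m), for 0.02 s.
3. the fingertips pass close over mark 2 (horizontal distance between the grasp point and mark2 below 0.015 m and z of the grasp point in the frame of slab below 0.095 m), for 0.02 s.
4. the fingertips pass close over mark 3 (horizontal distance between the grasp point and mark3 below 0.015 m and z of the grasp point in the frame of slab below 0.095 m), for 0.02 s.
5. the fingertips pass close over mark 4 (horizontal distance between the grasp point and mark4 below 0.015 m and z of the grasp point in the frame of slab below 0.095 m), for 0.02 s.
6. the fingertips pass close over mark 5 (horizontal distance between the grasp point and mark5 below 0.015 m and z of the grasp point in the frame of slab below 0.095 m), for 0.02 s.
7. the fingertips pass close over mark 6 (horizontal distance between the grasp point and mark6 below 0.015 m and z of the grasp point in the frame of slab below 0.095 m), for 0.02 s.
8. the fingertips pass close over mark 7 (horizontal distance between the grasp point and mark7 below 0.015 m and z of the grasp point in the frame of slab below 0.095 m), for 0.02 s.
9. the fingertips pass close over mark 8 (horizontal distance between the grasp point and mark8 below 0.015 m and z of the grasp point in the frame of slab below 0.095 m), for 0.02 s.
10. the lever is pushed fully over (value of joint lever above 0.85 rad), for 0.2 s.
At the end, for the whole second after the job is handed in: Marks passed in order, orange to blue, fingers within 15 mm sideways and tips within about 25 mm above the slab, never touching it; then the lever thrown beyond 0.85 of 1.0 rad and staying. Slab within 6 mm, pencil, can and tape measure within 10 mm of the start (value of joint lever above 0.85 rad and distance of slab from where it was at the start of the episode below 0.006 m and linear speed of slab below 0.01 m/s and distance of each of pencil, can_center, tape_center from where it was at the start of the episode below 0.01 m).
It fails at once if the slab is touched by the robot (contact force between any of the fingers, the arm and slab above 0.5 N).
It fails at once if the slab is shifted or lifted (distance of slab from where it was at the start of the episode above 0.006 m).
It fails at once if the pencil is moved, lifted or carried (distance of pencil from where it was at the start of the episode above 0.01 m).
It fails at once if the can is moved, lifted or carried (distance of can_center from where it was at the start of the episode above 0.01 m).
It fails at once if the tape measure is moved, lifted or carried (distance of tape_center from where it was at the start of the episode above 0.01 m).
It also fails if it takes over 64 s, if anything falls off the work surface, if the arm or the gripper's body presses on something with over 40 N, if the wrist force passes 120 N, or if a joint passes its speed limit or range.

## Robot

A 6-joint arm with a two-finger parallel gripper is mounted at the origin on the work surface. World frame = base frame: x ahead of the robot, y to its left, z up, the work surface at z = 0. Lengths are in m, angles in rad, forces in N, time in s.
With the tool pointing down it reaches from about 0.35 to 0.725 m from the base axis. Payload 4.3 kg.
Tool frame: the origin (TCP) lies on the centre line of the jaws, within the pads' length; the fingertips stand 11 mm ahead of it and the grasp point (between the pads) lies 8 mm behind it; z points along the fingers, y is the line along which they close (so a half turn about z gives the same grasp; the last joint's range is limited). The gripper opens to 85 mm and grips with 20 to 120 N. Pads are 22 mm wide; open, the fingers measure 114 mm over their backs; the gripper's body (76 mm by 85 mm) begins 54 mm behind the grasp point. The pads swing forward as they close: fully open they stand 13 mm farther back than shut.
Start: joints at [1.13, 0.377, 0.081, 1.274, 0, 1.46], TCP at [0.187, 0.544, 0.242] pointing down, gripper open.
Joint ranges: [-2.72, 2.72], [-0.84, 1.66], [-1.02, 1.22], [-1.77, 2.12], [-1.37, 1.28], [-3.14, 3.14]. Speed limits (rad/s): [2.57, 2.57, 3.14, 3.14, 3.14, 3.14].

## Interface

Orientations are given as a unit quaternion [w, x, y, z].
In Python, from bench import bot gives the robot as it stands. The module is installed in compiled form; this text tells all that it offers.
- The arm moves only by the tool servo_tool, never from a script. Its argument "moves" is a list of rows, each an object of numbers: "claw": the finger opening in mm, from 0 to 85.4; "tx", "ty", "tz": the shift along the tool's x, y, z in mm; "wx", "wy", "wz": the turn, a rotation vector about the tool's x, y, z in rad. In form: [{"claw": .., "tx": .., "ty": .., "tz": .., "wx": .., "wy": .., "wz": ..}, ...]. A call has 1 to 20 rows; each row shifts and turns the commanded pose from where the row before left it, along the tool's axes as they then stand; what a row does not reach is not made up. A row lasts 1/8 s, in which the tool goes at most 62.5 mm and 10.7 degrees, less where a joint would pass 70% of its speed; a pose out of reach is approached as far as the arm can. A call with a gripper value outside its range is refused whole. The fingers move at their own pace and stop on an object; the grip force is fixed at half the most. Time passes only in rows, so rows that do not move let the fingers close. It gives the time, the measured TCP pose, the force, the opening and the grip force at its end, in the units of the state.
- bot.read_state(): the state, without advancing time (a new reading comes with each control period).
- bot.get_image(name): name is "scene" or "top"; returns (picture, depth): 384x512x3 uint8, red, green, blue; 384x512 float32, m along the optical axis (not along the pixel's ray), 0 where there is no reading.
- bot.camera_info(name): a dict with "camera_matrix" (3x3 intrinsics, pixels), "eye" and "rotation" of the camera in the world. Camera axes: x right, y down, z forward; pixel columns grow to the right and rows downward; lengths in m; the calibration is good to about 2 mm. A picture is of the moment at which its call begins. camera_info takes no time and is no camera call.
- bot.hand_in(): hands the job in; it is judged then, once.
Trained networks look in the newest picture that a camera, given by its name, has taken for a name from the list of things; names that differ only in an ending like _2 or _b are one class to them, and where a whole thing is asked for, a point or a joint stands for the part that bears it (a point fixed in the world has none). Each returns a list of dicts, best first, with "confidence" (0 to 1); they miss things now and then, are a little off and sometimes report something else, mostly with a low value. They report only what shows in the picture. A call takes as long as a camera call. They do not tell look-alikes from the thing itself.
- bot.regions_of(camera, query): "pixels" (384x512 bool, what is visible of it) and "bbox" ([left, top, right, bottom] in pixels, round what is visible of it).
- bot.pinpoint(camera, query): "pixel" ([row, column] in pixels: a listed point, or the origin of a listed thing).
The state is a dict: "time_s": time; "qpos": joint angles; "dq": joint speeds; "joint_torque": joint torques, N m; "tcp_pos": TCP position; "tool_rot": TCP orientation; "wrist_force": force on the tool from outside, world axes, zero at the start; "ft_torque": the same for the moment, N m; "width": finger opening in m; "grasp_force": force on a finger pad.
Only numpy, scipy, OpenCV 4.12 (cv2) and the standard library are available. Lean on these libraries where they do the work, as an engineer would, in place of code of your own. Each camera call takes 0.05 s, during which the arm holds its last target. There are 200 camera calls.

## Working session

There is one attempt and no reset: what is moved stays moved. The work goes in short steps, Python scripts to look and compute and a tool call to move; the robot and the scene stay as the last step left them, time stands still between calls to the robot, and variables do not carry over. Pictures are saved under pics/ and viewed, at most 10 in all, crops included, and the job is handed in when it is done.

Besides the shell and the picture viewer there is one more tool, called after ">>>" in YAML: its name, and indented under it one key for each argument. servo_tool: Moves the arm, as the interface text tells. Its arguments: {"type":"object","properties":{"moves":{"type":"array"}},"required":["moves"]}

```bash
mkdir -p pics; cat > h.py <<'E'
import numpy as np, cv2
from bench import bot
def cam(n):
    c=bot.camera_info(n); return np.array(c["camera_matrix"]),np.array(c["eye"]),np.array(c["rotation"])
def w(n,r,c,d):
    K,e,R=cam(n); return e+R@(np.linalg.inv(K)@[c,r,1]*d)
def wz(n,r,c,z):
    K,e,R=cam(n); v=R@(np.linalg.inv(K)@[c,r,1]); return e+v*(z-e[2])/v[2]
def cloud(n,D):
    K,e,R=cam(n); r,c=np.indices(D.shape); P=np.stack([c,r,np.ones_like(r)],-1)@np.linalg.inv(K).T*D[...,None]; return e+P@R.T
E
python3 - <<'E'
from h import *
s=bot.read_state(); print(s["tcp_pos"],s["tool_rot"],s["width"],s["time_s"])
for n in("top","scene"):
    I,D=bot.get_image(n); cv2.imwrite(f"pics/{n}0.png",cv2.resize(I[...,::-1],None,fx=1.5,fy=1.5)); np.savez(f"{n}0.npz",I=I,D=D)
    print(n,cam(n)[1],cam(n)[2].round(2).tolist())
    for q in ["mark%d"%i for i in range(9)]+["lever_base","lever_tip","can_center","tape_center","pencil","slab"]:
        for p in bot.pinpoint(n,q)[:3]:
            r,c=p["pixel"]; d=D[int(r),int(c)]
            print(q,round(p["confidence"],2),np.round([r,c]),w(n,r,c,d).round(3), wz(n,r,c,.05).round(3)[:2] if "mark" in q else "")
E
```

```text
[0.18649358 0.54327226 0.24135186] [-2.51574144e-04  1.64638121e-01  9.86353531e-01 -9.68225988e-04] 0.08571748226662608 0.0
top [0.37911434 0.06956464 1.205883  ] [0.05, -0.7, 0.71, -0.05]Traceback (most recent call last):
  File "<stdin>", line 9, in <module>
  File "h.py", line 6, in w
    K,e,R=cam(n); return e+R@(np.linalg.inv(K)@[c,r,1]*d)
                           ~^^~~~~~~~~~~~~~~~~~~~~~~~~~~~
ValueError: matmul: Input operand 1 has a mismatch in its core dimension 0, with gufunc signature (n?,k),(k,m?)->(n?,m?) (size 3 is different from 4)
```

View pics/top0.png

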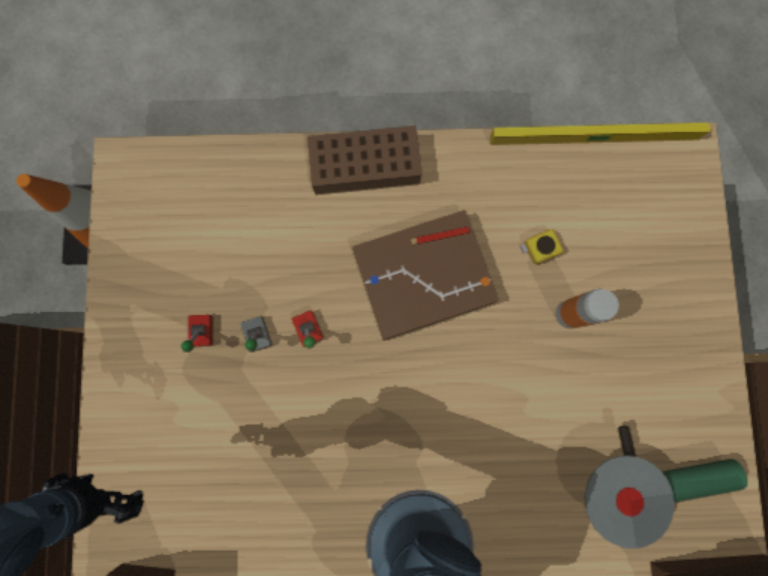

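The top view shows the slab at about (425,275) in the 1.5x picture. The orange spot is at (486,282), the blue spot at (375,281), and the grey toggle at (256,333) between two red look-alikes. The can is at (590,308) and the tape at (545,246). The camera rotation is a quaternion, so I'll fix the helper.

```bash
sed -i 's/np.array(c\["rotation"\])$/Rotation.from_quat(np.array(c["rotation"])[[1,2,3,0]]).as_matrix()/; 2i from scipy.spatial.transform import Rotation' h.py
python3 - <<'E'
from h import *
L={n:{} for n in("top","scene")}
for n in("top","scene"):
    I,D=bot.get_image(n); cv2.imwrite(f"pics/{n}1.png",cv2.resize(I[...,::-1],None,fx=1.5,fy=1.5)); np.savez(f"{n}0.npz",I=I,D=D)
    print(n,cam(n)[1],cam(n)[2].round(2).tolist())
    for q in ["mark%d"%i for i in range(9)]+["lever_base","lever_tip","can_center","tape_center","pencil","slab"]:
        for p in bot.pinpoint(n,q)[:3]:
            r,c=p["pixel"]; d=D[int(r),int(c)]
            P=wz(n,r,c,.05)
            if "mark" in q: L[n].setdefault(int(q[4]),P[:2])
            print(q,round(p["confidence"],2),np.round([r,c]),w(n,r,c,d).round(3), P.round(3)[:2] if "mark" in q else "")
M=np.array([[-60,-120],[-60,-86],[-60,-52],[-60,-18],[-32.8,2.4],[-5.6,22.8],[21.6,43.2],[21.6,77.2],[21.6,111.2]])/1e3
for n in L:
    k=sorted(L[n]); 
    if len(k)<3: continue
    A=M[k]; B=np.array([L[n][i] for i in k]); T=cv2.estimateAffinePartial2D(A,B,ransacReprojThreshold=.008)
    print(n,k,T[1].ravel(),T[0],np.hypot(*T[0][:,0]),np.arctan2(T[0][1,0],T[0][0,0]))
# slab by depth
D=np.load("top0.npz")["D"]; P=cloud("top",D); m=(abs(P[...,2]-.05)<.008)&(P[...,0]>.3)&(P[...,0]<.75)&(abs(P[...,1])<.3)
n_,l,st,_=cv2.connectedComponentsWithStats(m.astype(np.uint8)); i=1+st[1:,4].argmax(); Q=P[l==i]
print("rect",cv2.minAreaRect(Q[:,:2].astype(np.float32)),np.median(Q[:,2]))
E
```

```text
top [0.37911434 0.06956464 1.205883  ] [[-0.03, -0.99, 0.14], [-1.0, 0.03, -0.0], [0.0, -0.14, -0.99]]
mark0 0.97 [180. 268.] [0.596 0.02  0.053] [0.596 0.019]
mark0 0.86 [187. 323.] [ 0.566 -0.162  0.052] [ 0.566 -0.162]
mark0 0.86 [190. 304.] [ 0.559 -0.097  0.046] [ 0.559 -0.096]
mark1 0.97 [180. 268.] [0.596 0.02  0.053] [0.596 0.019]
mark1 0.86 [187. 323.] [ 0.566 -0.162  0.052] [ 0.566 -0.162]
mark1 0.86 [190. 304.] [ 0.559 -0.097  0.046] [ 0.559 -0.096]
mark2 0.97 [180. 268.] [0.596 0.02  0.053] [0.596 0.019]
mark2 0.86 [187. 323.] [ 0.566 -0.162  0.052] [ 0.566 -0.162]
mark2 0.86 [190. 304.] [ 0.559 -0.097  0.046] [ 0.559 -0.096]
mark3 0.97 [180. 268.] [0.596 0.02  0.053] [0.596 0.019]
mark3 0.86 [187. 323.] [ 0.566 -0.162  0.052] [ 0.566 -0.162]
mark3 0.86 [190. 304.] [ 0.559 -0.097  0.046] [ 0.559 -0.096]
mark4 0.97 [180. 268.] [0.596 0.02  0.053] [0.596 0.019]
mark4 0.86 [187. 323.] [ 0.566 -0.162  0.052] [ 0.566 -0.162]
mark4 0.86 [190. 304.] [ 0.559 -0.097  0.046] [ 0.559 -0.096]
mark5 0.97 [180. 268.] [0.596 0.02  0.053] [0.596 0.019]
mark5 0.86 [187. 323.] [ 0.566 -0.1
[... 3109 characters left out ...]
ip 0.44 [149. 270.] [0.451 0.208 0.094] 
can_center 0.56 [244.  87.] [ 0.526 -0.365  0.126] 
tape_center 0.9 [300. 148.] [ 0.66  -0.312  0.033] 
pencil 0.62 [247. 243.] [ 0.684 -0.078  0.058] 
pencil 0.53 [213. 237.] [ 0.573 -0.01   0.046] 
slab 0.89 [231. 234.] [ 0.621 -0.057  0.048] 
top [0, 1, 2, 3, 4, 5, 6, 7, 8] [1 1 1 1 1 1 1 1 1] [[ 0.         -0.          0.59605712]
 [ 0.          0.          0.01940029]] 0.0 0.0
scene [0, 1, 2, 3, 4, 5, 6, 7, 8] [1 1 1 1 1 1 1 1 1] [[ 0.         -0.          0.55621064]
 [ 0.          0.         -0.13854843]] 0.0 0.0
rect ((0.5875104665756226, -0.03060583770275116), (0.22058001160621643, 0.27005836367607117), 17.072608947753906) 0.04975748472623431
```

View pics/scene1.png

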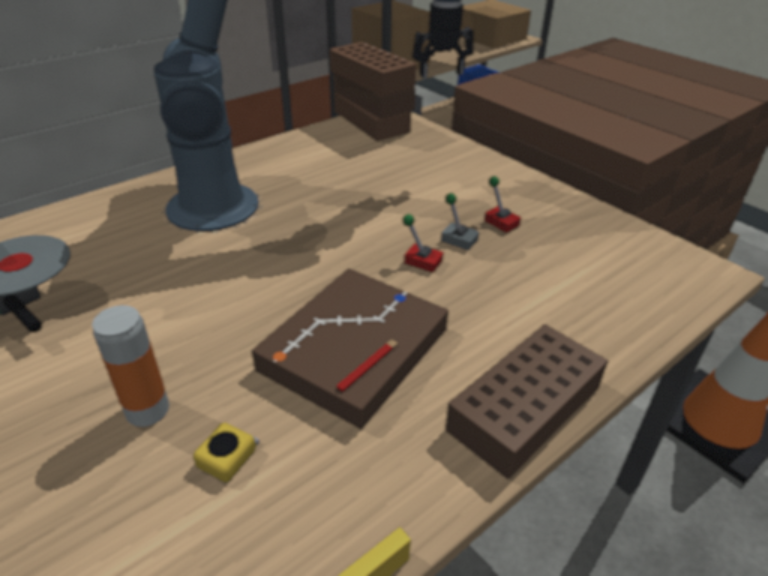

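Both views agree. The slab fit is centre (0.5875, -0.0306), yaw 17.07°, and it predicts the orange spot within 2 mm. The grey toggle is the middle one. Next I'll check the spot colours, fit the grey base's yaw and print the waypoints.

```bash
python3 - <<'E'
from h import *
Z=np.load("top0.npz"); I,D=Z["I"],Z["D"]; P=cloud("top",D); H=cv2.cvtColor(I,cv2.COLOR_RGB2HSV).astype(int)
h,s,v=H[...,0],H[...,1],H[...,2]
on=(abs(P[...,0]-.5875)<.14)&(abs(P[...,1]+.03)<.16)&(abs(P[...,2]-.05)<.01)
for nm,m in(("orange",on&(h>5)&(h<14)&(s>150)&(v>120)&(P[...,1]<-.12)),("blue",on&(h>100)&(h<130)&(s>100))):
    print(nm,m.sum(),P[m].mean(0).round(4))
reg=(P[...,0]>.38)&(P[...,0]<.54)&(P[...,1]>.27)&(P[...,1]<.42)
g=reg&(s<70)&(abs(P[...,2]-.025)<.008)
print("base",g.sum(),cv2.minAreaRect(P[g][:,:2].astype(np.float32)),P[g].mean(0))
b=reg&(h>40)&(h<90)&(s>90)&(P[...,2]>.06); print("ball",b.sum(),P[b].mean(0),P[b][:,2].max())
M=np.array([[-60,-120],[-60,-86],[-60,-52],[-60,-18],[-32.8,2.4],[-5.6,22.8],[21.6,43.2],[21.6,77.2],[21.6,111.2]])
a=np.deg2rad(17.07); R=np.array([[np.cos(a),-np.sin(a)],[np.sin(a),np.cos(a)]]); W=M@R.T+[587.5,-30.6]
print(W.round(1)); print(np.diff(W,axis=0).round(1))
E
```

```text
orange 4 [ 0.57   -0.1617  0.0496]
blue 22 [0.5761 0.0839 0.0507]
base 222 ((0.46517297625541687, 0.3515911102294922), (0.06942646205425262, 0.05037645250558853), 17.6962890625) [0.46994729 0.34855678 0.02506879]
ball 43 [0.43678617 0.34195635 0.10554432] 0.11313745670348263
[[ 565.4 -162.9]
 [ 555.4 -130.4]
 [ 545.4  -97.9]
 [ 535.4  -65.4]
 [ 555.4  -37.9]
 [ 575.5  -10.4]
 [ 595.5   17. ]
 [ 585.5   49.5]
 [ 575.5   82. ]]
[[-10.   32.5]
 [-10.   32.5]
 [-10.   32.5]
 [ 20.   27.5]
 [ 20.   27.5]
 [ 20.   27.5]
 [-10.   32.5]
 [-10.   32.5]]
```

>>> servo_tool:
  moves:
    - {"claw": 0,"wz": -0.1655}
    - {"claw": 0,"wz": -0.1655}
    - {"claw": 0}
    - {"claw": 0}

```text
invalid input at $.moves[0]: expected keys claw, tx, ty, tz, wx, wy, wz
```

>>> servo_tool:
  moves:
    - {"claw": 0,"tx": 0,"ty": 0,"tz": 0,"wx": 0,"wy": 0,"wz": -0.1655}
    - {"claw": 0,"tx": 0,"ty": 0,"tz": 0,"wx": 0,"wy": 0,"wz": -0.1655}
    - {"claw": 0,"tx": 0,"ty": 0,"tz": 0,"wx": 0,"wy": 0,"wz": 0}
    - {"claw": 0,"tx": 0,"ty": 0,"tz": 0,"wx": 0,"wy": 0,"wz": 0}

```text
time_s: 2.2
tcp_pos: [0.1868, 0.5439, 0.2424]
tool_rot: [0.0, 0.001, 1.0, 0.0]
wrist_force: [-0.4, -0.1, -0.4]
width: 0.0122
grasp_force: 0.0
```

>>> servo_tool:
  moves:
    - {"claw": 0,"tx": -21,"ty": -39.3,"tz": 0,"wx": 0,"wy": 0,"wz": 0}
    - {"claw": 0,"tx": -21,"ty": -39.3,"tz": 0,"wx": 0,"wy": 0,"wz": 0}
    - {"claw": 0,"tx": -21,"ty": -39.3,"tz": 0,"wx": 0,"wy": 0,"wz": 0}
    - {"claw": 0,"tx": -21,"ty": -39.3,"tz": 0,"wx": 0,"wy": 0,"wz": 0}
    - {"claw": 0,"tx": -21,"ty": -39.3,"tz": 0,"wx": 0,"wy": 0,"wz": 0}
    - {"claw": 0,"tx": -21,"ty": -39.3,"tz": 0,"wx": 0,"wy": 0,"wz": 0}
    - {"claw": 0,"tx": -21,"ty": -39.3,"tz": 0,"wx": 0,"wy": 0,"wz": 0}
    - {"claw": 0,"tx": -21,"ty": -39.3,"tz": 0,"wx": 0,"wy": 0,"wz": 0}
    - {"claw": 0,"tx": -21,"ty": -39.3,"tz": 0,"wx": 0,"wy": 0,"wz": 0}
    - {"claw": 0,"tx": -21,"ty": -39.3,"tz": 0,"wx": 0,"wy": 0,"wz": 0}
    - {"claw": 0,"tx": -21,"ty": -39.3,"tz": 0,"wx": 0,"wy": 0,"wz": 0}
    - {"claw": 0,"tx": -21,"ty": -39.3,"tz": 0,"wx": 0,"wy": 0,"wz": 0}
    - {"claw": 0,"tx": -21,"ty": -39.3,"tz": 0,"wx": 0,"wy": 0,"wz": 0}
    - {"claw": 0,"tx": -21,"ty": -39.3,"tz": 0,"wx": 0,"wy": 0,"wz": 0}
    - {"claw": 0,"tx": -21,"ty": -39.3,"tz": 0,"wx": 0,"wy": 0,"wz": 0}
    - {"claw": 0,"tx": -21,"ty": -39.3,"tz": 0,"wx": 0,"wy": 0,"wz": 0}
    - {"claw": 0,"tx": -21,"ty": -39.3,"tz": 0,"wx": 0,"wy": 0,"wz": 0}
    - {"claw": 0,"tx": -21,"ty": -39.3,"tz": 0,"wx": 0,"wy": 0,"wz": 0}
    - {"claw": 0,"tx": 0,"ty": 0,"tz": 60,"wx": 0,"wy": 0,"wz": 0}
    - {"claw": 0,"tx": 0,"ty": 0,"tz": 0,"wx": 0,"wy": 0,"wz": 0}

```text
time_s: 4.7
tcp_pos: [0.5593, -0.1617, 0.176]
tool_rot: [-0.007, 0.001, 1.0, 0.003]
wrist_force: [0.2, -0.3, 0.1]
width: 0.0
grasp_force: 0.0
```

```bash
python3 - <<'E'
from h import *
I,D=bot.get_image("scene"); cv2.imwrite("pics/s2.png",cv2.resize(I[100:300,50:300,::-1],None,fx=3,fy=3))
s=bot.read_state(); print(s["tcp_pos"],s["width"],s["qpos"])
E
```

```text
[ 0.56220628 -0.16245254  0.17998047] -0.00032991923473661597 [-3.89754369e-01  4.27249787e-01 -6.09707936e-03  1.14478013e+00
  1.58806502e-04 -3.88646861e-01]
```

View pics/s2.png

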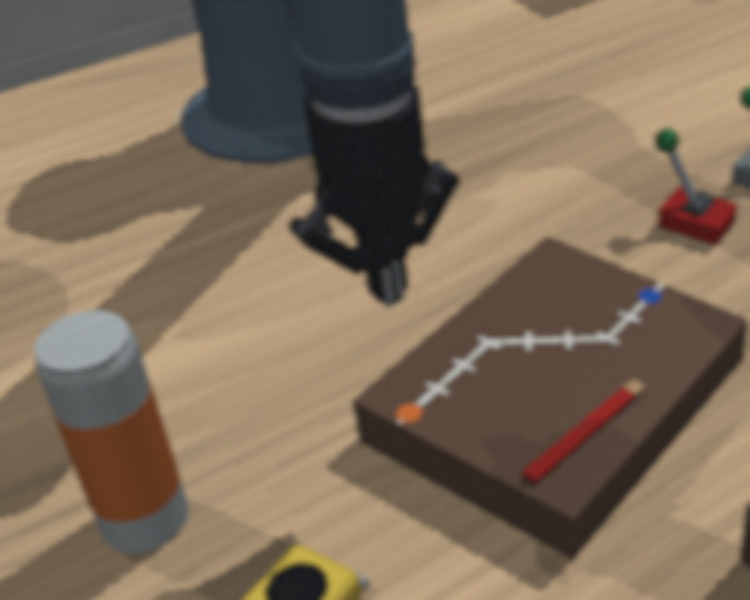

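The closed fingers are hanging above and in line with the orange spot (spot at crop (408,412), tips at (385,300)). The can is well clear. I'll go down to a TCP height of 78 mm.

>>> servo_tool:
  moves:
    - {"claw": 0,"tx": 0,"ty": 0,"tz": 40,"wx": 0,"wy": 0,"wz": 0}
    - {"claw": 0,"tx": 0,"ty": 0,"tz": 30,"wx": 0,"wy": 0,"wz": 0}
    - {"claw": 0,"tx": 0,"ty": 0,"tz": 20,"wx": 0,"wy": 0,"wz": 0}
    - {"claw": 0,"tx": 0,"ty": 0,"tz": 14,"wx": 0,"wy": 0,"wz": 0}
    - {"claw": 0,"tx": 0,"ty": 0,"tz": 0,"wx": 0,"wy": 0,"wz": 0}
    - {"claw": 0,"tx": 0,"ty": 0,"tz": 0,"wx": 0,"wy": 0,"wz": 0}
    - {"claw": 0,"tx": 0,"ty": 0,"tz": 0,"wx": 0,"wy": 0,"wz": 0}
    - {"claw": 0,"tx": 0,"ty": 0,"tz": 0,"wx": 0,"wy": 0,"wz": 0}

```text
time_s: 5.75
tcp_pos: [0.5654, -0.1637, 0.079]
tool_rot: [0.001, -0.0, 1.0, -0.0]
wrist_force: [-0.5, 1.1, 0.0]
width: -0.0005
grasp_force: 0.0
```

```bash
python3 - <<'E'
from h import *
I,D=bot.get_image("scene"); cv2.imwrite("pics/s3.png",cv2.resize(I[150:300,120:320,::-1],None,fx=3.9,fy=3.9))
s=bot.read_state(); print(s["tcp_pos"],s["wrist_force"])
P=cloud("scene",D); m=(abs(P[...,0]-.565)<.03)&(abs(P[...,1]+.163)<.03)&(P[...,2]>.056)&(I.max(-1)<70); print(m.sum(),np.sort(P[m][:,2])[:5])
E
```

```text
[ 0.56520476 -0.16359177  0.07875728] [-0.01037412 -1.03133948 -0.38609943]
1475 [0.07438779 0.07473837 0.07494822 0.07560289 0.0776645 ]
```

View pics/s3.png

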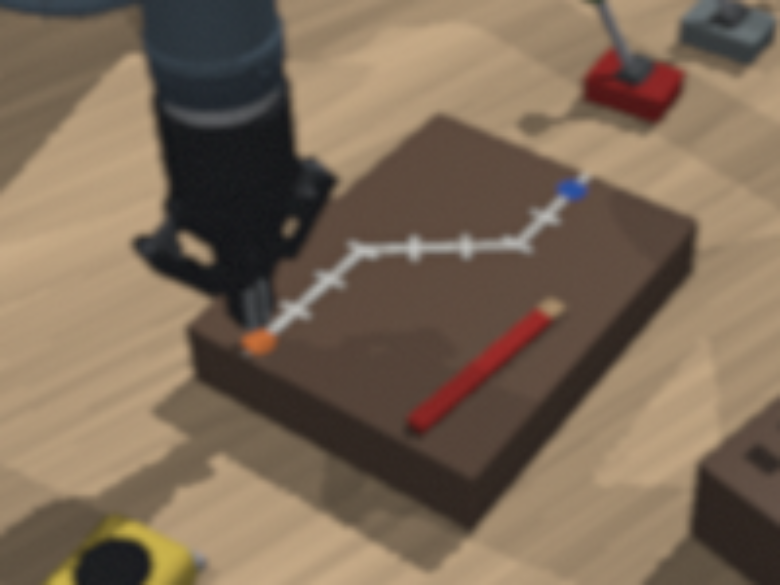

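The tips hover just above the orange spot, near (260,340) in the crop, with no contact. Now I'll follow the line, two rows per mark, with pauses at the bends.

>>> servo_tool:
  moves:
    - {"claw": 0,"tx": 5,"ty": 16.25,"tz": 0,"wx": 0,"wy": 0,"wz": 0}
    - {"claw": 0,"tx": 5,"ty": 16.25,"tz": 0,"wx": 0,"wy": 0,"wz": 0}
    - {"claw": 0,"tx": 5,"ty": 16.25,"tz": 0,"wx": 0,"wy": 0,"wz": 0}
    - {"claw": 0,"tx": 5,"ty": 16.25,"tz": 0,"wx": 0,"wy": 0,"wz": 0}
    - {"claw": 0,"tx": 5,"ty": 16.25,"tz": 0,"wx": 0,"wy": 0,"wz": 0}
    - {"claw": 0,"tx": 5,"ty": 16.25,"tz": 0,"wx": 0,"wy": 0,"wz": 0}
    - {"claw": 0,"tx": 0,"ty": 0,"tz": 0,"wx": 0,"wy": 0,"wz": 0}
    - {"claw": 0,"tx": -10,"ty": 13.75,"tz": 0,"wx": 0,"wy": 0,"wz": 0}
    - {"claw": 0,"tx": -10,"ty": 13.75,"tz": 0,"wx": 0,"wy": 0,"wz": 0}
    - {"claw": 0,"tx": -10,"ty": 13.75,"tz": 0,"wx": 0,"wy": 0,"wz": 0}
    - {"claw": 0,"tx": -10,"ty": 13.75,"tz": 0,"wx": 0,"wy": 0,"wz": 0}
    - {"claw": 0,"tx": -10,"ty": 13.75,"tz": 0,"wx": 0,"wy": 0,"wz": 0}
    - {"claw": 0,"tx": -10,"ty": 13.75,"tz": 0,"wx": 0,"wy": 0,"wz": 0}
    - {"claw": 0,"tx": 0,"ty": 0,"tz": 0,"wx": 0,"wy": 0,"wz": 0}
    - {"claw": 0,"tx": 5,"ty": 16.25,"tz": 0,"wx": 0,"wy": 0,"wz": 0}
    - {"claw": 0,"tx": 5,"ty": 16.25,"tz": 0,"wx": 0,"wy": 0,"wz": 0}
    - {"claw": 0,"tx": 5,"ty": 16.25,"tz": 0,"wx": 0,"wy": 0,"wz": 0}
    - {"claw": 0,"tx": 5,"ty": 16.25,"tz": 0,"wx": 0,"wy": 0,"wz": 0}
    - {"claw": 0,"tx": 0,"ty": 0,"tz": 0,"wx": 0,"wy": 0,"wz": 0}
    - {"claw": 0,"tx": 0,"ty": 0,"tz": 0,"wx": 0,"wy": 0,"wz": 0}

```text
time_s: 8.3
tcp_pos: [0.575, 0.0815, 0.0784]
tool_rot: [0.0, -0.0, 1.0, -0.0]
wrist_force: [0.7, -1.1, -0.2]
width: -0.0
grasp_force: 0.0
```

>>> servo_tool:
  moves:
    - {"claw": 0,"tx": 0,"ty": 0,"tz": -42,"wx": 0,"wy": 0,"wz": 0}
    - {"claw": 0,"tx": 0,"ty": 0,"tz": -42,"wx": 0,"wy": 0,"wz": 0}
    - {"claw": 0,"tx": 0,"ty": 0,"tz": -42,"wx": 0,"wy": 0,"wz": 0}
    - {"claw": 0,"tx": 0,"ty": 0,"tz": -42,"wx": 0,"wy": 0,"wz": 0}
    - {"claw": 0,"tx": 24,"ty": 30.4,"tz": 0,"wx": 0,"wy": 0,"wz": 0}
    - {"claw": 0,"tx": 24,"ty": 30.4,"tz": 0,"wx": 0,"wy": 0,"wz": 0}
    - {"claw": 0,"tx": 24,"ty": 30.4,"tz": 0,"wx": 0,"wy": 0,"wz": 0}
    - {"claw": 0,"tx": 24,"ty": 30.4,"tz": 0,"wx": 0,"wy": 0,"wz": 0}
    - {"claw": 0,"tx": 24,"ty": 30.4,"tz": 0,"wx": 0,"wy": 0,"wz": 0}
    - {"claw": 0,"tx": 24,"ty": 30.4,"tz": 0,"wx": 0,"wy": 0,"wz": 0}
    - {"claw": 0,"tx": 24,"ty": 30.4,"tz": 0,"wx": 0,"wy": 0,"wz": 0}
    - {"claw": 0,"tx": 24,"ty": 30.4,"tz": 0,"wx": 0,"wy": 0,"wz": 0}
    - {"claw": 0,"tx": 0,"ty": 0,"tz": 0,"wx": 0,"wy": 0,"wz": -0.1545}
    - {"claw": 0,"tx": 0,"ty": 0,"tz": 0,"wx": 0,"wy": 0,"wz": -0.1545}
    - {"claw": 0,"tx": 0,"ty": 0,"tz": 0,"wx": 0,"wy": 0,"wz": 0}
    - {"claw": 0,"tx": 0,"ty": 0,"tz": 0,"wx": 0,"wy": 0,"wz": 0}
    - {"claw": 0,"tx": 0,"ty": 0,"tz": 0,"wx": 0,"wy": 0,"wz": 0}

```text
time_s: 10.42
tcp_pos: [0.383, 0.3245, 0.2463]
tool_rot: [0.0, -0.153, 0.988, 0.0]
wrist_force: [0.3, -0.5, 0.1]
width: 0.0
grasp_force: 0.0
```

```bash
python3 - <<'E'
from h import *
I,D=bot.get_image("scene"); cv2.imwrite("pics/s4.png",cv2.resize(I[50:250,180:430,::-1],None,fx=3,fy=3))
P=cloud("scene",D)
H=cv2.cvtColor(I,cv2.COLOR_RGB2HSV).astype(int);h,s,v=H[...,0],H[...,1],H[...,2]
b=(h>40)&(h<90)&(s>90)&(P[...,2]>.06)&(abs(P[...,1]-.34)<.05)&(abs(P[...,0]-.44)<.06); print("ball",b.sum(),P[b].mean(0))
s=bot.read_state(); print(s["tcp_pos"],s["tool_rot"])
E
```

```text
ball 20 [0.44627582 0.33698752 0.10244544]
[0.38297647 0.32451804 0.24631659] [ 2.82581620e-05 -1.53313326e-01  9.88177627e-01  2.05304968e-05]
```

View pics/s4.png

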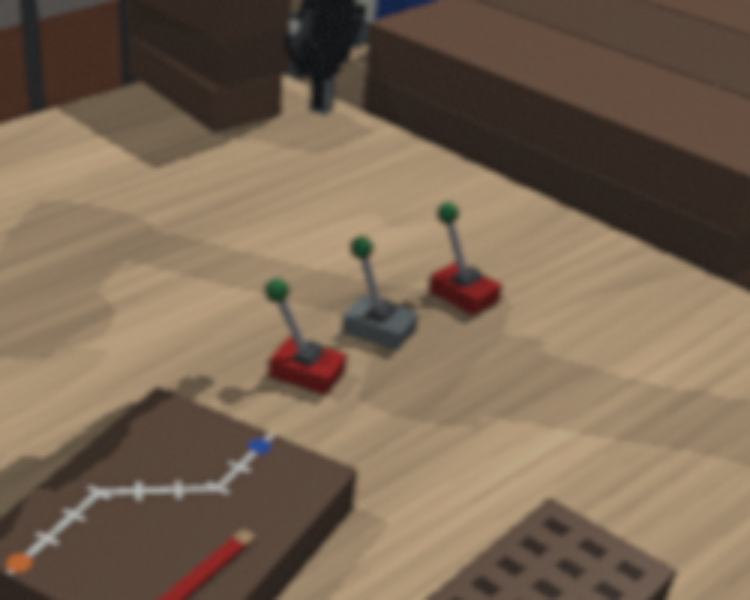

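The grey toggle in the middle, with its ball at crop (362,247), still leans back, and the fingers hang behind it. Next I'll go down and push along tool -x.

>>> servo_tool:
  moves:
    - {"claw": 0,"tx": 0,"ty": 0,"tz": 45,"wx": 0,"wy": 0,"wz": 0}
    - {"claw": 0,"tx": 0,"ty": 0,"tz": 45,"wx": 0,"wy": 0,"wz": 0}
    - {"claw": 0,"tx": 0,"ty": 0,"tz": 45,"wx": 0,"wy": 0,"wz": 0}
    - {"claw": 0,"tx": 0,"ty": 0,"tz": 26,"wx": 0,"wy": 0,"wz": 0}
    - {"claw": 0,"tx": 0,"ty": 0,"tz": 0,"wx": 0,"wy": 0,"wz": 0}
    - {"claw": 0,"tx": 0,"ty": 0,"tz": 0,"wx": 0,"wy": 0,"wz": 0}
    - {"claw": 0,"tx": -10,"ty": 0,"tz": 0,"wx": 0,"wy": 0,"wz": 0}
    - {"claw": 0,"tx": -10,"ty": 0,"tz": 0,"wx": 0,"wy": 0,"wz": 0}
    - {"claw": 0,"tx": -10,"ty": 0,"tz": 0,"wx": 0,"wy": 0,"wz": 0}
    - {"claw": 0,"tx": -10,"ty": 0,"tz": 0,"wx": 0,"wy": 0,"wz": 0}
    - {"claw": 0,"tx": -10,"ty": 0,"tz": 0,"wx": 0,"wy": 0,"wz": 0}
    - {"claw": 0,"tx": -10,"ty": 0,"tz": 0,"wx": 0,"wy": 0,"wz": 0}
    - {"claw": 0,"tx": -10,"ty": 0,"tz": 0,"wx": 0,"wy": 0,"wz": 0}
    - {"claw": 0,"tx": -10,"ty": 0,"tz": 0,"wx": 0,"wy": 0,"wz": 0}
    - {"claw": 0,"tx": -5,"ty": 0,"tz": 0,"wx": 0,"wy": 0,"wz": 0}
    - {"claw": 0,"tx": -5,"ty": 0,"tz": 0,"wx": 0,"wy": 0,"wz": 0}
    - {"claw": 0,"tx": 0,"ty": 0,"tz": 0,"wx": 0,"wy": 0,"wz": 0}

```text
time_s: 12.6
tcp_pos: [0.469, 0.3522, 0.0853]
tool_rot: [0.0, -0.154, 0.988, 0.0]
wrist_force: [-0.0, 0.1, 0.4]
width: -0.0
grasp_force: 0.0
```

```bash
python3 - <<'E'
from h import *
I,D=bot.get_image("scene"); cv2.imwrite("pics/s5.png",cv2.resize(I[80:200,250:400,::-1],None,fx=5,fy=5))
P=cloud("scene",D)
H=cv2.cvtColor(I,cv2.COLOR_RGB2HSV).astype(int);h,s,v=H[...,0],H[...,1],H[...,2]
b=(h>40)&(h<90)&(s>90)&(P[...,2]>.06)&(abs(P[...,1]-.35)<.06)&(abs(P[...,0]-.47)<.09); print("ball",b.sum(),P[b].mean(0))
s=bot.read_state(); print(s["tcp_pos"],s["wrist_force"])
E
```

```text
ball 27 [0.49945435 0.35372997 0.10330417]
[0.46883687 0.35220985 0.08539745] [0.56371326 0.07170846 0.20362458]
```

View pics/s5.png

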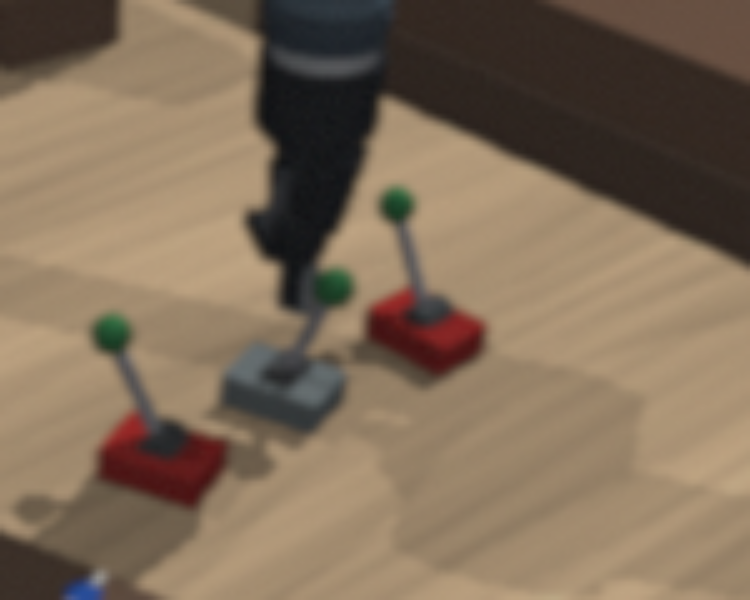

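The lever is past the middle and leaning away, with the ball at (333,287). I'll finish the push with small steps and watch the force.

>>> servo_tool:
  moves:
    - {"claw": 0,"tx": -4,"ty": 0,"tz": 0,"wx": 0,"wy": 0,"wz": 0}
    - {"claw": 0,"tx": -4,"ty": 0,"tz": 0,"wx": 0,"wy": 0,"wz": 0}
    - {"claw": 0,"tx": -2,"ty": 0,"tz": 0,"wx": 0,"wy": 0,"wz": 0}
    - {"claw": 0,"tx": 0,"ty": 0,"tz": 0,"wx": 0,"wy": 0,"wz": 0}
    - {"claw": 0,"tx": 0,"ty": 0,"tz": 0,"wx": 0,"wy": 0,"wz": 0}

```text
time_s: 13.28
tcp_pos: [0.4783, 0.3553, 0.0855]
tool_rot: [0.0, -0.154, 0.988, 0.0]
wrist_force: [0.3, 0.8, 0.5]
width: -0.0001
grasp_force: 0.1
```

>>> servo_tool:
  moves:
    - {"claw": 0,"tx": -2,"ty": 0,"tz": 0,"wx": 0,"wy": 0,"wz": 0}
    - {"claw": 0,"tx": -2,"ty": 0,"tz": 0,"wx": 0,"wy": 0,"wz": 0}
    - {"claw": 0,"tx": 0,"ty": 0,"tz": 0,"wx": 0,"wy": 0,"wz": 0}
    - {"claw": 0,"tx": 0,"ty": 0,"tz": 0,"wx": 0,"wy": 0,"wz": 0}

```text
time_s: 13.78
tcp_pos: [0.4799, 0.3557, 0.085]
tool_rot: [-0.002, -0.154, 0.988, -0.0]
wrist_force: [-5.3, -1.6, 2.5]
width: -0.0001
grasp_force: 3.3
```

```bash
python3 - <<'E'
from h import *
I,D=bot.get_image("scene")
P=cloud("scene",D)
H=cv2.cvtColor(I,cv2.COLOR_RGB2HSV).astype(int);h,s,v=H[...,0],H[...,1],H[...,2]
b=(h>40)&(h<90)&(s>90)&(P[...,2]>.06)&(abs(P[...,1]-.35)<.06)&(abs(P[...,0]-.47)<.09); print("ball",b.sum(),P[b].mean(0))
s=bot.read_state(); print(s["tcp_pos"],s["wrist_force"])
E
```

```text
ball 26 [0.50979827 0.35813089 0.09845329]
[0.47990292 0.35573369 0.08496849] [-5.50100112 -1.80506527  3.41284112]
```

The force has risen to 5.8 N against about 1 N of lever friction, so it's at the stop. I'll nudge it 2 mm more, then back off and rise.

>>> servo_tool:
  moves:
    - {"claw": 0,"tx": -2,"ty": 0,"tz": 0,"wx": 0,"wy": 0,"wz": 0}
    - {"claw": 0,"tx": 0,"ty": 0,"tz": 0,"wx": 0,"wy": 0,"wz": 0}
    - {"claw": 0,"tx": 0,"ty": 0,"tz": 0,"wx": 0,"wy": 0,"wz": 0}
    - {"claw": 0,"tx": 20,"ty": 0,"tz": 0,"wx": 0,"wy": 0,"wz": 0}
    - {"claw": 0,"tx": 30,"ty": 0,"tz": 0,"wx": 0,"wy": 0,"wz": 0}
    - {"claw": 0,"tx": 40,"ty": 0,"tz": 0,"wx": 0,"wy": 0,"wz": 0}
    - {"claw": 0,"tx": 0,"ty": 0,"tz": -40,"wx": 0,"wy": 0,"wz": 0}
    - {"claw": 0,"tx": 0,"ty": 0,"tz": -40,"wx": 0,"wy": 0,"wz": 0}
    - {"claw": 0,"tx": 0,"ty": 0,"tz": -40,"wx": 0,"wy": 0,"wz": 0}
    - {"claw": 0,"tx": 0,"ty": 0,"tz": 0,"wx": 0,"wy": 0,"wz": 0}
    - {"claw": 0,"tx": 0,"ty": 0,"tz": 0,"wx": 0,"wy": 0,"wz": 0}

```text
time_s: 15.2
tcp_pos: [0.3983, 0.3297, 0.205]
tool_rot: [0.0, -0.154, 0.988, 0.0]
wrist_force: [0.3, 0.2, -0.4]
width: 0.0003
grasp_force: 0.0
```

```bash
python3 - <<'E'
from h import *
B=np.array([.4652,.3516]);u=np.array([.953,.304])
for n in("scene","top"):
    I,D=bot.get_image(n)
    P=cloud(n,D)
    H=cv2.cvtColor(I,cv2.COLOR_RGB2HSV).astype(int);h,s,v=H[...,0],H[...,1],H[...,2]
    b=(h>40)&(h<90)&(s>90)&(P[...,2]>.06)&(abs(P[...,1]-.35)<.06)&(abs(P[...,0]-.47)<.09); print("ball",b.sum(),P[b].mean(0),(P[b].mean(0)[:2]-B)@u)
    if n=="scene": cv2.imwrite("pics/s6.png",cv2.resize(I[50:350,50:450,::-1],None,fx=1.9,fy=1.9))
print(bot.read_state()["tcp_pos"])
E
```

```text
ball 24 [0.51060461 0.35859118 0.09828522] 0.04539591146322237
ball 40 [0.50162333 0.36299279 0.10192417] 0.03817484325523328
[0.39743253 0.32909094 0.20395855]
```

View pics/s6.png

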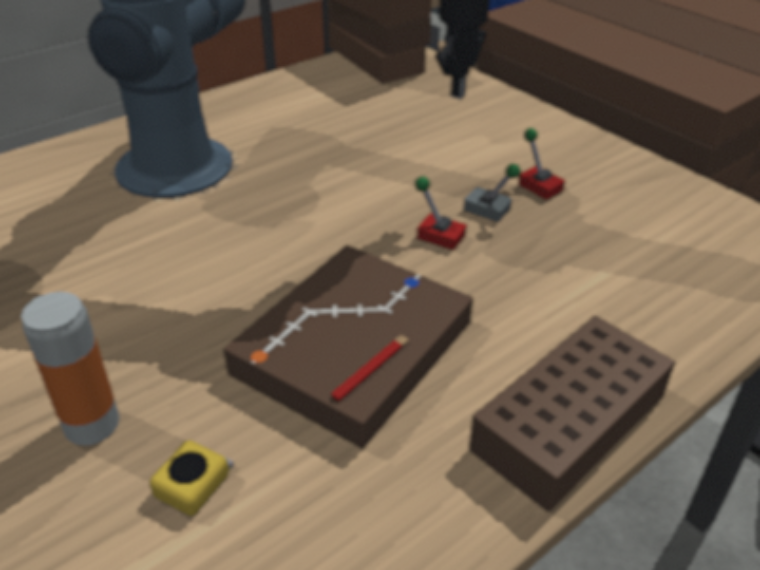

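The grey toggle is fully over, with its ball at (513,170), 38 mm beyond the base's centre. Nothing else has moved and the arm is clear.

```bash
python3 -c "
from bench import bot
print(bot.hand_in())"
```

```text
the job is handed in; nothing more can be done
None
```

I traced the chalk line from orange to blue without touching the slab, pushed the grey-based lever fully over to its stop and moved the arm clear; the job is handed in, but no verdict came back.

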